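# Find and press the hidden catch of the battery door

## Task

One of the five identical flush grey plates in the test console's top panel is the hidden catch of the blue battery door; the other four are dummies that do not give. Feel across the plates with a fingertip until you find the one that gives, and press it fully in so that the battery door pops up and stays up, then move clear. Press with a light touch, do not bear hard on the panel, pick nothing up, and leave the loose things on and around the console where they are.

Things in the scene. Friction and masses are not known exactly. Their poses are not given: they have to be found in the camera images.
- console: flat actuator-test console fixed to the bench: aluminium-coloured top panel on a black base, 220 (own x) x 400 (own y) x 50 mm high; origin at the centre of its underside, z up, top panel level at 50 mm above the bench. A row of five identical grey square plates, outlined in black, runs along its y in the front half; the blue battery door lies behind the row (own +x side).
- catch (a joint): the concealed catch: how far the one live plate is pressed in, metres, 0 = flush, 0.006 = fully in. It moves straight down with about 3 N (stiff, no spring) and stays where it is left. Which of the five plates it is must be found by feel: the other four are solid blanks that do not give.
- door (a joint): battery door (blue, 85 x 196 mm, flush with the panel when shut), radians, 0 = shut; geared to the catch, it rises in step as the live plate goes in and stands at 0.45 rad when that is fully pressed, and stays up. Hinged on its edge next to the plates; the edge away from the plates rises about 38 mm.
- door_edge (a point): middle of the rising edge of the battery door, top face; 50 mm above the bench when shut, about 88 mm when popped up
- spot1 (a point): place of plate 1 of 5 along the console's own y (lowest y): centre of the plate's 50 x 50 mm top face when flush, on the console at own x = -55 mm, y = -128 mm, z = 50 mm; plates are 64 mm apart, sides parallel to the console's x and y, 1 mm gap all round in the rigid panel
- spot2 (a point): place of plate 2 of 5 along the console's own y (in order): centre of the plate's 50 x 50 mm top face when flush, on the console at own x = -55 mm, y = -64 mm, z = 50 mm; plates are 64 mm apart, sides parallel to the console's x and y, 1 mm gap all round in the rigid panel
- spot3 (a point): place of plate 3 of 5 along the console's own y (in order): centre of the plate's 50 x 50 mm top face when flush, on the console at own x = -55 mm, y = 0 mm, z = 50 mm; plates are 64 mm apart, sides parallel to the console's x and y, 1 mm gap all round in the rigid panel
- spot4 (a point): place of plate 4 of 5 along the console's own y (in order): centre of the plate's 50 x 50 mm top face when flush, on the console at own x = -55 mm, y = 64 mm, z = 50 mm; plates are 64 mm apart, sides parallel to the console's x and y, 1 mm gap all round in the rigid panel
- spot5 (a point): place of plate 5 of 5 along the console's own y (highest y): centre of the plate's 50 x 50 mm top face when flush, on the console at own x = -55 mm, y = 128 mm, z = 50 mm; plates are 64 mm apart, sides parallel to the console's x and y, 1 mm gap all round in the rigid panel
- green_cap: loose green plastic cap, 40 mm wide, 14 mm high, on a rear corner of the console (own +y end); origin under its centre; bystander
- socket: loose steel wrench socket, 24 mm wide, 30 mm tall, on the other rear corner of the console; origin under its centre; bystander
- marker: loose marker pen, white and blue, 130 x 12 x 12 mm, on the bench beside the console's +y end; origin under its centre; bystander
- wrench: loose steel wrench, 180 mm long, 8 mm high, lying on the bench beside the console's -y end; bystander
- bearing: loose steel bearing ring, 52 mm wide, 14 mm high, on the bench to the right; bystander
- screwdriver: loose screwdriver with orange handle, 200 mm long, 26 mm high, lying on the bench to the left; bystander
- oil_jar: loose jar, 60 mm wide, 90 mm tall, on the bench to the right; bystander

How it is judged:
By the outcome, as a careful person would: the job done as asked, in the order asked, and still so for the second after the job is handed in, with the robot touching nothing.
It also fails if it takes over 48 s, if anything falls off the work surface, if the arm or the gripper's body presses on something with over 40 N, if the wrist force passes 120 N, or if a joint passes its speed limit or range.

## Robot

A 6-joint arm with a two-finger parallel gripper is mounted at the origin on the work surface. World frame = base frame: x ahead of the robot, y to its left, z up, the work surface at z = 0. Lengths are in m, angles in rad, forces in N, time in s.
With the tool pointing down it reaches from about 0.25 to 0.8 m from the base axis. Payload 8.5 kg.
Tool frame: the origin (TCP) lies midway between the tips of the shut fingers; the grasp point (between the pads) lies r.grip_depth behind it (r.grip_depth is the distance from the TCP to the grasp point, in m); z points along the fingers, y is the direction in which the jaws open and shut (so a half turn about z gives the same grasp; the last joint's range is limited). The gripper opens to 85 mm and grips with 20 to 120 N. Pads are 22 mm wide; open, the fingers measure 114 mm over their backs; the gripper's body (76 mm by 85 mm) begins 54 mm behind the grasp point. The pads swing forward as they close: fully open they stand 13 mm farther back than shut.
Start: joints at [1.116, 0.238, -0.013, 1.319, 0, 1.571], TCP at [0.231, 0.472, 0.203] pointing down, gripper open.
Joint ranges: [-2.66, 2.66], [-1.03, 1.9], [-1.14, 1.46], [-1.82, 2.27], [-1.45, 1.34], [-3.14, 3.14]. Speed limits (rad/s): [2.22, 2.22, 2.79, 3.14, 3.14, 3.14].

## Interface

Orientations are given as [roll, pitch, yaw] about the fixed x, y, z axes, in that order (R = Rz(yaw) Ry(pitch) Rx(roll)).
In Python, from plant import sensors, cams, r gives the robot as it stands. The module is installed in compiled form; this text tells all that it offers.
- The arm moves only by the shell command python3 -m jog 'ROWS' [FORCE]. ROWS is text: rows parted by semicolons, each of 7 numbers parted by spaces: the shift along the tool's x, y, z normalised to -1 to 1, where 1 is 0.2 m, then the turn, a rotation vector about the tool's x, y, z normalised to -1 to 1, where 1 is pi rad, then the opening in per cent of the stroke, from 0 (shut) to 100 (fully open). In form: x y z ax ay az grip; .... A call has exactly 5 rows; each row is the pose to reach, as a shift and turn from the pose measured when the call began, along the tool's axes at that moment, turning the shorter way round; what a row does not reach only later rows make up. A row lasts 1/12 s, in which the tool goes at most 41.7 mm and 7.16 degrees, less where a joint would pass 70% of its speed; a pose out of reach is approached as far as the arm can. A call with a number of a shift or a turn outside -1 to 1 is refused whole. A call with a gripper value outside its range is refused whole. The fingers move at their own pace and stop on an object; FORCE is the grip in N (left out, the last holds). Time passes only in rows, so rows that repeat a pose let the fingers close, or fill a call up. It gives the time, the measured TCP pose, the force and the opening at its end, in the units of the state.
- sensors.sense(): the state, without advancing time (a new reading comes with each control period).
- cams.snapshot(name): name is "side" or "top" or "wrist"; returns a dict with "pixels" (480x640x3 uint8, red, green, blue), "z_map" (480x640 float32, m along the optical axis (not along the pixel's ray), 0 where there is no reading), "fx", "fy", "cx", "cy" (pixels), "R" (3x3) and "t" (3): a world point X has camera coordinates R X + t. Camera axes: x right, y down, z forward; pixel columns grow to the right and rows downward; lengths in m; the calibration is good to about 2 mm. The wrist camera is an equidistant fisheye: a pixel r from the principal point sees the ray r / f radians off the axis. A picture is of the moment at which its call begins.
- r.job_done(): hands the job in, once; it reports no verdict.
The state is a dict: "time_s": time; "joint_positions": joint angles; "qvel": joint speeds; "effort": joint torques, N m; "position": TCP position; "tcp_rot": TCP orientation; "force": force on the tool from outside, world axes, zero at the start; "wrist_torque": the same for the moment, N m; "finger_gap": finger opening in m.
Only numpy, scipy, OpenCV 4.12 (cv2) and the standard library are available. Lean on these libraries where they do the work, as an engineer would, in place of code of your own. Each camera call takes 0.05 s, during which the arm holds its last target.

## Working session

There is one attempt and no reset: what is moved stays moved. The work goes in short steps, Python scripts to look and compute and a shell command to move; the robot and the scene stay as the last step left them, time stands still between calls to the robot, and variables do not carry over. Pictures are saved under pics/ and viewed, and the job is handed in when it is done.

```bash
mkdir -p pics
python3 - <<'E'
from plant import sensors,cams,r
import cv2
s=sensors.sense()
print(s, r.grip_depth)
for n in("top","side"):
    d=cams.snapshot(n); cv2.imwrite(f"pics/{n}0.png",d["pixels"][:,:,::-1]); print(n,d["fx"],d["fy"],d["cx"],d["cy"],d["R"],d["t"])
E
```

```text
{'time_s': 0.0, 'joint_positions': array([ 1.11602298e+00,  2.38774938e-01, -1.42706311e-02,  1.31925355e+00,
        2.87533732e-05,  1.57080973e+00]), 'qvel': array([ 0.00070129, -0.00283817, -0.00035573,  0.00045772,  0.00245036,
       -0.00024192]), 'effort': array([ 1.62521741e-03, -5.38776970e+01,  3.46439195e+01,  1.84575812e-02,
        7.85673274e-05, -6.46851149e-06]), 'position': array([0.23038618, 0.47120184, 0.20197438]), 'tcp_rot': array([-3.14008986e+00, -2.87331945e-05,  2.68680586e+00]), 'force': array([-0.01389932,  0.22741083,  0.0435499 ]), 'wrist_torque': array([-0.01419515, -0.0615407 ,  0.05742435]), 'finger_gap': 0.08540647848353461} 0.0187
top 523.3424847862527 523.3424847862527 311.29751958707266 230.17307639056952 [[-0.00704215 -0.99986725  0.01469293]
 [-0.99342664  0.00531647 -0.11434704]
 [ 0.11425374 -0.01540159 -0.99333221]] [-0.02646251  0.53602915  1.30449222]
side 468.1827897681003 468.1827897681003 319.4152370166752 240.7611880230237 [[ 0.95667979 -0.29074035  0.01529161]
 [-0.13634512 -0.49381259 -0.85881263]
 [ 0.25724267  0.81952375 -0.51206155]] [-0.50824883  0.11949631  1.06165822]
```

View pics/top0.png

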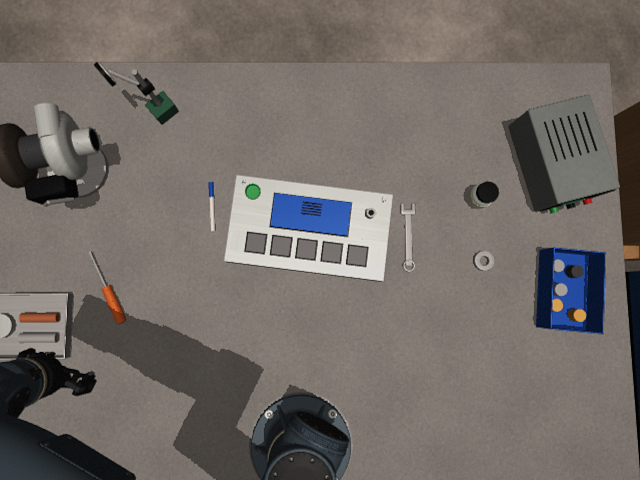

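View pics/side0.png

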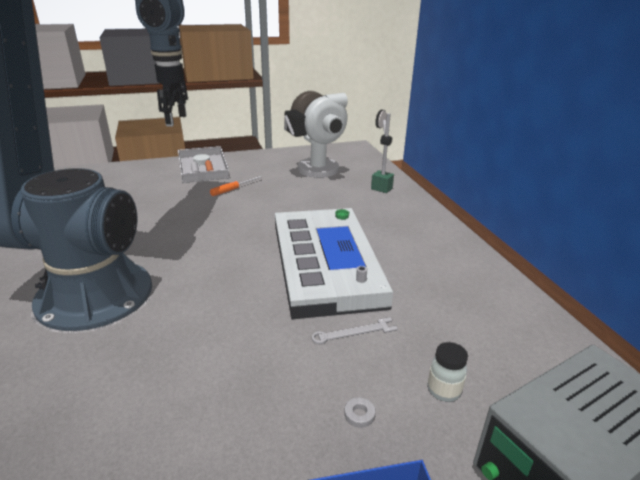

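The top view shows the five plates at about (256,243), (281,246), (307,250), (331,253) and (357,256). The door is at (311,214), the green cap at (253,191) and the socket at (370,213). I'll enlarge the view and fit the console pose.

Run:
```python
from plant import sensors,cams
import cv2
d=cams.snapshot("top"); im=d["pixels"][:,:,::-1]
c=cv2.resize(im[165:290,215:405],None,fx=4,fy=4,interpolation=cv2.INTER_CUBIC)
cv2.imwrite("pics/crop0.png",c)
```

```text
(no output)
```

View pics/crop0.png

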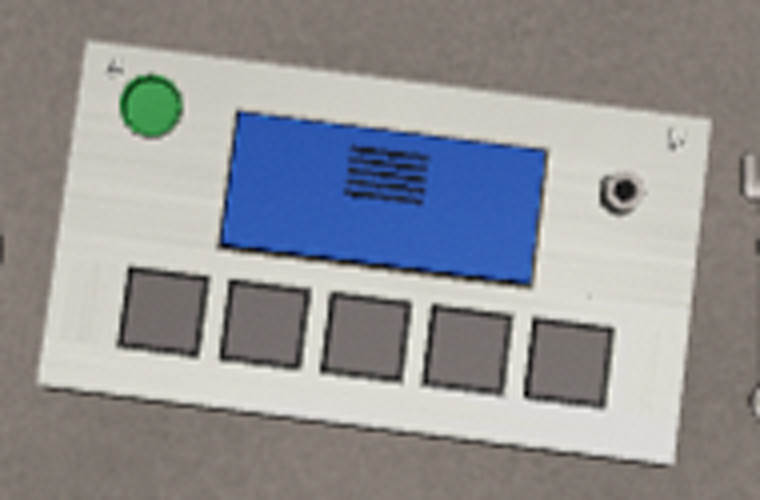

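```bash
cat > h.py <<'E'
import numpy as np
from scipy.spatial.transform import Rotation as Ro
def ray(d,u,v,z):
    R,t=d["R"],d["t"]; c=-R.T@t
    w=R.T@np.array([(u-d["cx"])/d["fx"],(v-d["cy"])/d["fy"],1]); return c+w*(z-c[2])/w[2]
def fit(own,w):
    own=np.array(own,float);w=np.array(w)[:,:2]; a=own.mean(0);b=w.mean(0)
    U,S,V=np.linalg.svd((own-a).T@(w-b)); Rm=V.T@np.diag([1,np.linalg.det(V.T@U.T)])@U.T
    t=b-Rm@a; return Rm,t,np.abs(own@Rm.T+t-w).max(0)
def totool(s,target):
    R=Ro.from_euler('xyz',s["tcp_rot"]).as_matrix()
    return R.T@(np.array(target)-s["position"])/0.2
E
python3 - <<'E'
from h import *
from plant import sensors,cams
d=cams.snapshot("top"); s=sensors.sense()
P=[(87,41),(711,119),(675,465),(38,384),(164,312),(265,325),(367,337.5),(468,350),(569,363)]
O=[(.11,.2),(.11,-.2),(-.11,-.2),(-.11,.2)]+[(-.055,.128-.064*i) for i in range(5)]
W=[ray(d,215+(x+.5)/4-.5,165+(y+.5)/4-.5,.05) for x,y in P]
Rm,t,e=fit(O,W); print(Rm,t,e, np.degrees(np.arctan2(Rm[1,0],Rm[0,0])))
print(np.round(W,4))
for i in range(5): print(5-i, Rm@np.array(O[4+i])+t)
# depth check
for x,y in P[4:]: print(d["z_map"][int(165+y/4),int(215+x/4)], (d["R"]@ray(d,215+x/4,165+y/4,.05)+d["t"])[2])
p5=Rm@np.array(O[4])+t
print(s["position"],s["tcp_rot"],totool(s,[*p5,.10]))
np.savez("con.npz",R=Rm,t=t)
E
```

```text
[[ 0.99143211  0.13062299]
 [-0.13062299  0.99143211]] [ 0.54090513 -0.023892  ] [0.00046032 0.00044499] -7.505593929216585
[[ 0.6761  0.1599  0.05  ]
 [ 0.6241 -0.2362  0.05  ]
 [ 0.4055 -0.2083  0.05  ]
 [ 0.4584  0.1883  0.05  ]
 [ 0.503   0.1102  0.05  ]
 [ 0.4945  0.047   0.05  ]
 [ 0.4863 -0.0168  0.05  ]
 [ 0.4781 -0.08    0.05  ]
 [ 0.4695 -0.1432  0.05  ]]
5 [0.50309611 0.11019557]
4 [0.49473623 0.04674392]
3 [ 0.48637636 -0.01670774]
2 [ 0.47801649 -0.08015939]
1 [ 0.46965662 -0.14361105]
1.3111694 1.3105071081644122
1.3098216 1.3105055231427076
1.3072762 1.3105490341180122
1.3162123 1.3105833273483194
1.314305 1.3105817421422397
[0.23051521 0.47140155 0.20221912] [-3.14072052e+00 -2.76447165e-06  2.68675539e+00] [-2.01776092 -1.02322336  0.51198258]
```

```bash
python3 -m jog '-0.18 -0.09 0 0 0 0 0; -0.38 -0.19 0 0 0 0 0; -0.56 -0.28 0 0 0 0 0; -0.74 -0.37 0 0 0 0 0; -0.92 -0.46 0 0 0 0 0' 20
python3 - <<'E'
from h import *
from plant import sensors
s=sensors.sense();print(s["position"],s["tcp_rot"],s["force"],totool(s,[.5031,.1102,.08]))
E
```

```text
time_s: 0.62
position: [0.356, 0.3062, 0.2023]
tcp_rot: [-3.141, 0.0, 2.687]
force: [1.1, 0.8, 0.2]
finger_gap: 0.0255
[0.35600877 0.30621903 0.20227371] [-3.14070177e+00  6.28950553e-05  2.68746517e+00] [1.10648045 0.77999483 0.24945792] [-1.09082144 -0.55758308  0.61193412]
```

```bash
python3 -m jog '-0.18 -0.09 0.05 0 0 0 0; -0.36 -0.18 0.1 0 0 0 0; -0.54 -0.28 0.15 0 0 0 0; -0.72 -0.37 0.2 0 0 0 0; -0.9 -0.46 0.25 0 0 0 0'
python3 - <<'E'
from h import *
from plant import sensors
s=sensors.sense();print(s["position"],s["tcp_rot"],s["force"],totool(s,[.5031,.1102,.075]))
E
```

```text
time_s: 1.03
position: [0.4772, 0.1439, 0.1524]
tcp_rot: [-3.141, 0.0, 2.687]
force: [1.1, 1.2, 0.3]
finger_gap: 0.0002
[0.47720265 0.14386693 0.15240979] [-3.14092899e+00  2.92914249e-04  2.68737263e+00] [1.10425786 1.21133743 0.25799408] [-0.19010265 -0.09419539  0.38716723]
```

```bash
python3 -m jog '-0.1 -0.05 0.15 0 0 0 0; -0.19 -0.094 0.3 0 0 0 0; -0.19 -0.094 0.38 0 0 0 0; -0.19 -0.094 0.38 0 0 0 0; -0.19 -0.094 0.38 0 0 0 0'
python3 - <<'E'
from h import *
from plant import sensors
s=sensors.sense();print(s["position"],s["tcp_rot"],s["force"],s["wrist_torque"],totool(s,[.5031,.1102,.052]))
E
```

```text
time_s: 1.45
position: [0.5023, 0.1099, 0.076]
tcp_rot: [-3.14, -0.002, 2.687]
force: [0.5, -0.0, 0.3]
finger_gap: 0.0
[0.50231839 0.10993203 0.07595294] [-3.13958599e+00 -1.61509463e-03  2.68677583e+00] [ 0.46915552 -0.00116225  0.33866898] [-0.03217287 -0.00522647 -0.01268051] [-0.00311558  0.00316074  0.1197537 ]
```

```bash
python3 -m jog '0 0 0.05 0 0 0 0; 0 0 0.09 0 0 0 0; 0 0 0.11 0 0 0 0; 0 0 0.11 0 0 0 0; 0 0 0.11 0 0 0 0'
python3 - <<'E'
from plant import sensors
s=sensors.sense();print(s["position"],s["force"])
E
python3 -m jog '0 0 0.005 0 0 0 0; 0 0 0.01 0 0 0 0; 0 0 0.015 0 0 0 0; 0 0 0.015 0 0 0 0; 0 0 0.015 0 0 0 0'
python3 - <<'E'
from plant import sensors
s=sensors.sense();print(s["position"],s["force"])
E
```

```text
time_s: 1.87
position: [0.5021, 0.1103, 0.0541]
tcp_rot: [-3.14, -0.002, 2.687]
force: [0.9, -0.2, 0.1]
finger_gap: 0.0001
[0.50214024 0.11026293 0.05409201] [ 0.87348837 -0.18526173  0.11466971]
time_s: 2.28
position: [0.5021, 0.1103, 0.0511]
tcp_rot: [-3.14, -0.002, 2.687]
force: [0.2, -0.8, 0.2]
finger_gap: -0.0
[0.50212989 0.11025969 0.05113929] [ 0.24975187 -0.80253775  0.24448266]
```

```bash
python3 -m jog '0 0 0.003 0 0 0 0; 0 0 0.005 0 0 0 0; 0 0 0.005 0 0 0 0; 0 0 0.005 0 0 0 0; 0 0 0.005 0 0 0 0'
```

```text
time_s: 2.7
position: [0.5022, 0.1102, 0.0501]
tcp_rot: [-3.14, -0.002, 2.687]
force: [-0.9, -0.0, 0.2]
finger_gap: 0.0002
```

```bash
python3 -m jog '0 0 0.002 0 0 0 0; 0 0 0.004 0 0 0 0; 0 0 0.004 0 0 0 0; 0 0 0.004 0 0 0 0; 0 0 0.004 0 0 0 0'
```

```text
time_s: 3.12
position: [0.5022, 0.1103, 0.0493]
tcp_rot: [-3.14, -0.002, 2.687]
force: [0.9, 0.4, -0.5]
finger_gap: -0.0001
```

```bash
python3 -m jog '0 0 0.002 0 0 0 0; 0 0 0.004 0 0 0 0; 0 0 0.004 0 0 0 0; 0 0 0.004 0 0 0 0; 0 0 0.004 0 0 0 0'
```

```text
time_s: 3.53
position: [0.5021, 0.1102, 0.0485]
tcp_rot: [-3.14, -0.002, 2.687]
force: [-0.2, -0.2, -0.6]
finger_gap: -0.0
```

```bash
python3 -m jog '0 0 0.002 0 0 0 0; 0 0 0.003 0 0 0 0; 0 0 0.003 0 0 0 0; 0 0 0.003 0 0 0 0; 0 0 0.003 0 0 0 0'
```

```text
time_s: 3.95
position: [0.5021, 0.1103, 0.0479]
tcp_rot: [-3.14, -0.002, 2.687]
force: [-0.3, -0.1, 0.2]
finger_gap: -0.0
```

Run:
```python
from plant import cams
import cv2
d=cams.snapshot("side"); im=d["pixels"][:,:,::-1]
cv2.imwrite("pics/s1.png",cv2.resize(im[120:320,250:410],None,fx=3,fy=3,interpolation=cv2.INTER_CUBIC))
```

```text
(no output)
```

View pics/s1.png

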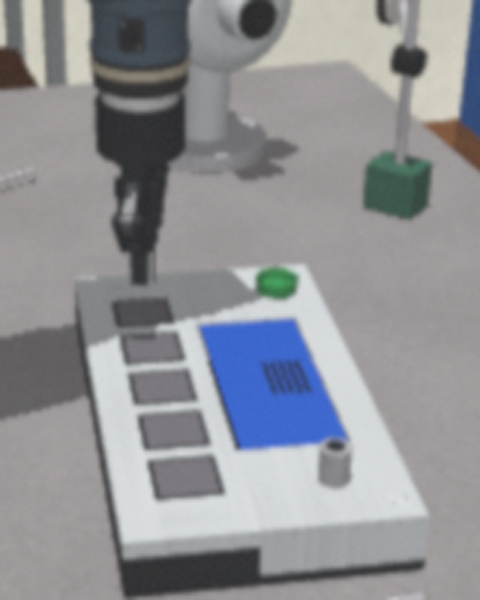

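The crop shows the fingertip at about (145,285), near the far edge of plate 5, whose centre is at (142,312). That doesn't match the reported position, so I'll project the TCP and the plate into this view to compare.

Run:
```python
from h import *
from plant import sensors,cams
d=cams.snapshot("side"); s=sensors.sense(); c=np.load("con.npz")
def pr(X):
    q=d["R"]@np.array(X)+d["t"]; u=d["fx"]*q[0]/q[2]+d["cx"]; v=d["fy"]*q[1]/q[2]+d["cy"]; return (u-250)*3+1,(v-120)*3+1
print("tcp",s["position"],pr(s["position"]))
for i in range(5): print(i+1,pr([*(c["R"]@[-.055,-.128+.064*i]+c["t"]),.05]))
for o in [(.11,.2),(.11,-.2),(-.11,-.2),(-.11,.2)]: print(pr([*(c["R"]@o+c["t"]),.05]))
import cv2
w=cams.snapshot("wrist"); cv2.imwrite("pics/w1.png",w["pixels"][:,:,::-1])
t=cams.snapshot("top"); cv2.imwrite("pics/t1.png",cv2.resize(t["pixels"][165:290,215:405,::-1],None,fx=4,fy=4,interpolation=cv2.INTER_CUBIC))
```

```text
tcp [0.50213597 0.11025837 0.04793016] (np.float64(143.09020821564968), np.float64(313.459459017923))
1 (np.float64(187.05287880605562), np.float64(476.05694216647754))
2 (np.float64(174.7271213067773), np.float64(428.75486376169073))
3 (np.float64(163.56469234302153), np.float64(385.91724586580483))
4 (np.float64(153.40831806420977), np.float64(346.94052476182173))
5 (np.float64(144.1278519073798), np.float64(311.3252420654808))
(np.float64(306.423038586795), np.float64(264.1587491345764))
(np.float64(430.7157894881953), np.float64(515.0016105089373))
(np.float64(123.94286039614502), np.float64(542.604205529447))
(np.float64(75.90030301854466), np.float64(278.38118063860077))
```

View pics/w1.png

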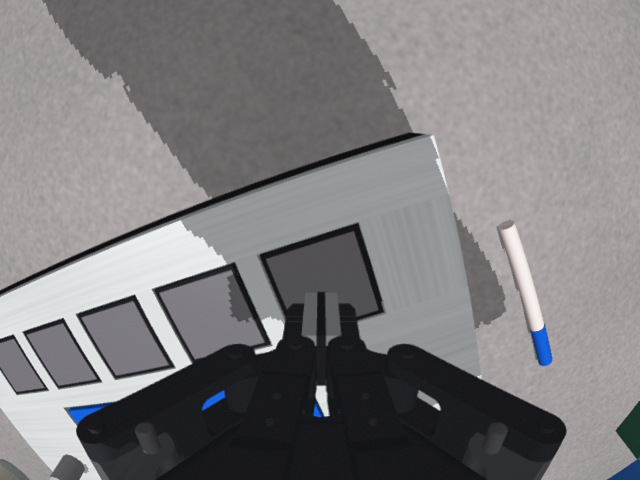

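View pics/t1.png

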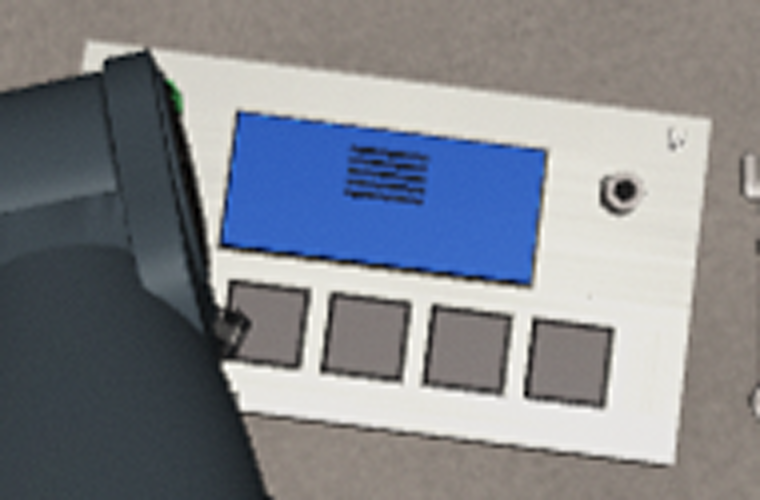

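Run:
```python
from plant import cams
import cv2,numpy as np
d=cams.snapshot("side"); im=d["pixels"][170:240,270:330,::-1]
im=np.clip(im.astype(float)*1.6,0,255).astype(np.uint8)
cv2.imwrite("pics/s2.png",cv2.resize(im,None,fx=8,fy=8,interpolation=cv2.INTER_CUBIC))
print(np.round(d["z_map"][195:232:2,294:302],3))
```

```text
[[1.143 1.143 1.145 1.15  1.167 1.194 1.191 1.188]
 [1.153 1.152 1.154 1.154 1.163 1.196 1.198 1.207]
 [1.167 1.168 1.162 1.162 1.168 1.183 1.199 1.213]
 [1.183 0.    1.187 1.176 1.173 1.184 1.206 1.204]
 [1.191 1.19  1.19  1.184 1.185 1.19  1.208 1.224]
 [1.21  1.215 1.213 1.207 1.214 1.215 1.217 1.224]
 [1.216 1.216 1.218 1.218 1.213 1.219 1.219 1.227]
 [1.218 1.218 1.224 1.214 1.219 1.221 1.223 1.232]
 [1.221 1.223 1.231 1.216 1.215 1.226 1.225 1.238]
 [1.224 1.22  1.224 1.223 1.224 1.229 1.227 1.236]
 [1.234 1.233 1.236 1.237 1.229 1.231 1.231 1.292]
 [1.285 1.289 1.284 1.29  1.285 1.289 1.281 1.286]
 [1.272 1.278 1.277 1.279 1.27  1.282 1.277 1.273]
 [1.265 1.267 1.271 1.264 1.267 1.268 1.263 1.263]
 [1.257 1.26  1.261 1.261 1.256 1.253 1.259 1.257]
 [1.247 1.244 1.249 1.244 1.248 1.247 1.246 1.252]
 [1.244 1.235 1.24  1.232 1.238 1.235 1.237 1.24 ]
 [1.232 1.229 1.229 1.227 1.231 1.229 1.227 1.229]
 [1.226 1.221 1.22  1.216 1.223 1.219 1.222 1.218]]
```

View pics/s2.png

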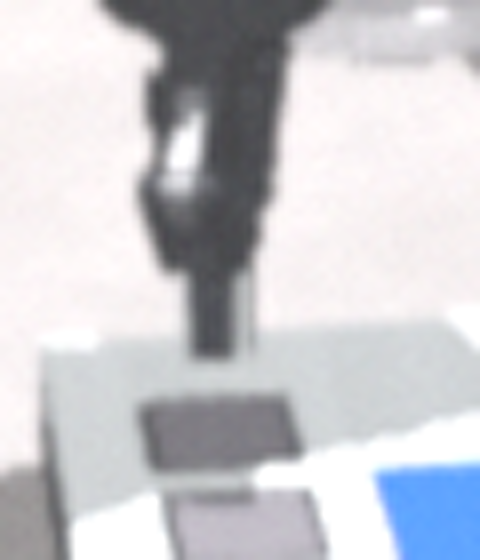

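Run:
```python
from h import *
from plant import cams,sensors
d=cams.snapshot("side")
u,v=296.6,214
z=1.235
q=np.array([(u-d["cx"])/d["fx"]*z,(v-d["cy"])/d["fy"]*z,z])
print(d["R"].T@(q-d["t"]), sensors.sense()["position"])
z=1.262;u=297;v=222
q=np.array([(u-d["cx"])/d["fx"]*z,(v-d["cy"])/d["fy"]*z,z])
print(d["R"].T@(q-d["t"]))
```

```text
[0.49916372 0.10565511 0.08134042] [0.50213149 0.11025989 0.04792569]
[0.50315227 0.11796473 0.05031691]
```

The tip backprojects to about (0.499, 0.106, 0.081). There is a clear depth jump below it, from 1.23 to 1.285 m, so the real fingertips hang about 30 mm above the panel even though the reported TCP z is 0.048. I'll continue down in guarded steps.

```bash
python3 -m jog '0 0 0.02 0 0 0 0; 0 0 0.04 0 0 0 0; 0 0 0.06 0 0 0 0; 0 0 0.075 0 0 0 0; 0 0 0.075 0 0 0 0'
python3 - <<'E'
from plant import cams,sensors
from h import *
import cv2
d=cams.snapshot("side"); im=d["pixels"][170:240,270:330,::-1]
im=np.clip(im.astype(float)*1.6,0,255).astype(np.uint8)
cv2.imwrite("pics/s3.png",cv2.resize(im,None,fx=8,fy=8,interpolation=cv2.INTER_CUBIC))
print(np.round(d["z_map"][206:232,294:301],3)); print(sensors.sense()["force"])
E
```

```text
time_s: 4.67
position: [0.5015, 0.1101, 0.032]
tcp_rot: [-3.139, -0.003, 2.687]
force: [0.5, 0.6, 0.1]
finger_gap: -0.0001
[[1.184 1.177 1.179 1.177 1.177 1.194 1.213]
 [1.199 1.195 1.192 1.181 1.183 1.194 1.212]
 [1.19  1.197 1.196 1.189 1.187 1.198 1.214]
 [1.196 1.195 1.202 1.195 1.194 1.197 1.221]
 [1.221 1.218 1.221 1.214 1.218 1.226 1.23 ]
 [1.221 1.223 1.221 1.218 1.219 1.226 1.227]
 [1.221 1.227 1.225 1.225 1.219 1.23  1.227]
 [1.225 1.226 1.224 1.223 1.224 1.228 1.227]
 [1.226 1.222 1.226 1.224 1.229 1.231 1.231]
 [1.226 1.224 1.228 1.223 1.219 1.231 1.232]
 [1.232 1.228 1.227 1.228 1.221 1.232 1.231]
 [1.228 1.227 1.234 1.227 1.228 1.237 1.231]
 [1.233 1.231 1.227 1.229 1.233 1.235 1.237]
 [1.238 1.23  1.227 1.234 1.233 1.24  1.242]
 [1.24  1.245 1.241 1.24  1.233 1.243 1.239]
 [1.265 1.24  1.241 1.239 1.247 1.243 1.268]
 [1.261 1.257 1.259 1.261 1.258 1.262 1.26 ]
 [1.258 1.258 1.256 1.257 1.258 1.26  1.251]
 [1.252 1.251 1.254 1.251 1.251 1.253 1.251]
 [1.249 1.246 1.248 1.246 1.249 1.246 1.245]
 [1.245 1.244 1.242 1.241 1.241 1.245 1.245]
 [1.239 1.236 1.235 1.243 1.24  1.238 1.239]
 [1.229 1.232 1.229 1.232 1.236 1.231 0.   ]
 [1.231 1.232 1.225 1.226 1.227 1.227 1.231]
 [1.221 1.223 1.223 1.225 1.223 1.223 1.221]
 [1.223 1.22  1.219 1.217 1.219 1.222 1.22 ]]
[-0.60033853  0.17718478 -0.10262387]
```

View pics/s3.png

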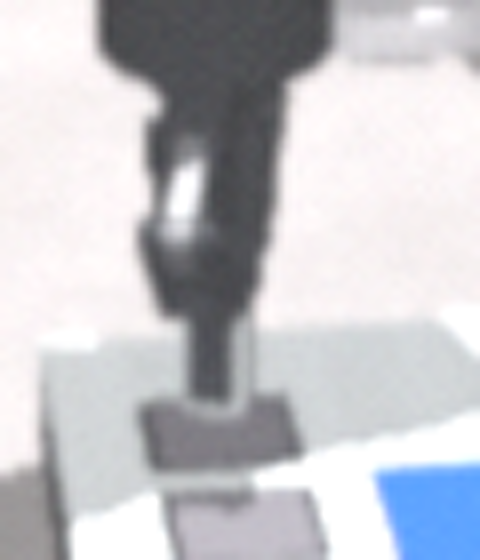

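```bash
python3 - <<'E'
from h import *
from plant import cams,sensors
d=cams.snapshot("side")
for u,v,z in((296.6,220.5,1.241),(294.5,220.5,1.241),(300,220.5,1.243)):
    q=np.array([(u-d["cx"])/d["fx"]*z,(v-d["cy"])/d["fy"]*z,z])
    print(d["R"].T@(q-d["t"]))
E
python3 -m jog '0 0 0.015 0 0 0 0; 0 0 0.025 0 0 0 0; 0 0 0.03 0 0 0 0; 0 0 0.03 0 0 0 0; 0 0 0.03 0 0 0 0'
```

```text
[0.49812507 0.10231853 0.06376131]
[0.4927998  0.10393692 0.06367619]
[0.50719389 0.1014042  0.06294806]
time_s: 5.18
position: [0.5019, 0.1102, 0.0266]
tcp_rot: [-3.139, -0.002, 2.687]
force: [-0.2, 0.3, 0.4]
finger_gap: 0.0002
```

```bash
python3 -m jog '0 0 0.005 0 0 0 0; 0 0 0.01 0 0 0 0; 0 0 0.015 0 0 0 0; 0 0 0.02 0 0 0 0; 0 0 0.02 0 0 0 0'
```

```text
time_s: 5.6
position: [0.5017, 0.1101, 0.0224]
tcp_rot: [-3.139, -0.002, 2.687]
force: [-1.0, 0.3, 0.2]
finger_gap: 0.0001
```

```bash
python3 -m jog '0 0 0.002 0 0 0 0; 0 0 0.004 0 0 0 0; 0 0 0.006 0 0 0 0; 0 0 0.008 0 0 0 0; 0 0 0.008 0 0 0 0'
```

```text
time_s: 6.02
position: [0.5017, 0.1102, 0.0214]
tcp_rot: [-3.139, -0.002, 2.687]
force: [-2.1, -1.4, 7.8]
finger_gap: 0.0002
```

Contact at 7.8 N with no give, so plate 5 looks like a dummy. I'll take a picture to check that the tip is actually on the plate.

Run:
```python
from plant import cams,sensors
from h import *
import cv2
d=cams.snapshot("side"); im=d["pixels"][170:240,270:330,::-1]
im=np.clip(im.astype(float)*1.6,0,255).astype(np.uint8)
a=cv2.resize(im,None,fx=8,fy=8,interpolation=cv2.INTER_CUBIC)[:,:400]
w=cams.snapshot("wrist")["pixels"][200:380,230:430,::-1]; w=cv2.resize(np.clip(w*1.5,0,255).astype(np.uint8),(400,360),interpolation=cv2.INTER_CUBIC)
o=np.zeros((560,800,3),np.uint8);o[:,:400]=a;o[:360,400:]=w
cv2.imwrite("pics/s4.png",o); s=sensors.sense(); print(s["force"],s["position"],s["wrist_torque"])
```

```text
[-1.85628983 -0.5817081   6.60385588] [0.50174021 0.11016243 0.02134478] [-0.16203383  0.47792787  0.0031887 ]
```

View pics/s4.png

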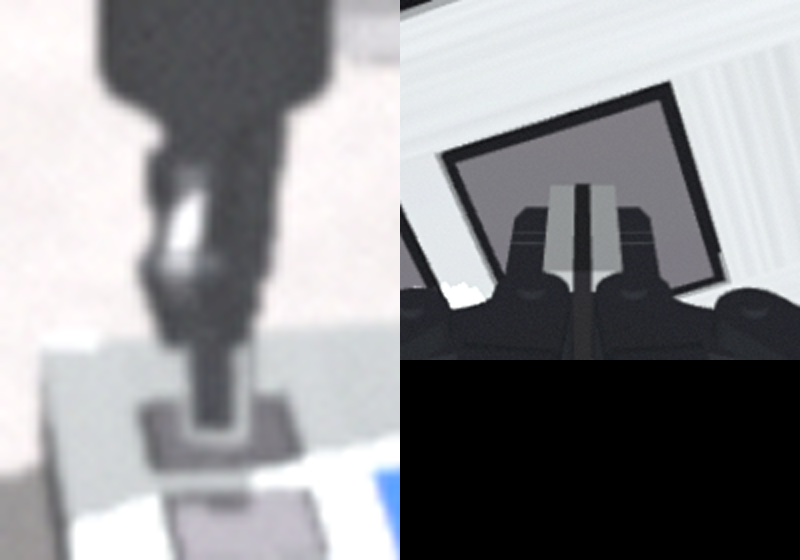

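The left crop shows the tip in the middle of plate 5 at (215,432), and the wrist view agrees. It's solid, so plate 5 is a dummy, and the reported z sits about 28.6 mm below the real tip height. I'll lift and go to plate 4.

```bash
cat > nx.py <<'E'
import sys
from h import *
from plant import sensors
c=np.load("con.npz"); k=int(sys.argv[1]); z=float(sys.argv[2]) if len(sys.argv)>2 else .0285
s=sensors.sense(); p=c["R"]@[-.055,-.192+.064*k]+c["t"]
print(np.round(s["position"],4),np.round(s["force"],2),"to go",np.round(totool(s,[*p,z]),4))
E
python3 nx.py 4
```

```text
[0.5017 0.1102 0.0213] [-1.86 -0.58  6.6 ] to go [-0.1076 -0.3004 -0.0353]
```

```bash
python3 -m jog '0 0 -0.04 0 0 0 0; -0.036 -0.1 -0.05 0 0 0 0; -0.072 -0.2 -0.05 0 0 0 0; -0.108 -0.3 -0.04 0 0 0 0; -0.108 -0.3 -0.02 0 0 0 0'; python3 nx.py 4 .0225
```

```text
time_s: 6.53
position: [0.4947, 0.0443, 0.0262]
tcp_rot: [-3.139, -0.001, 2.686]
force: [-0.6, -0.6, 0.2]
finger_gap: 0.0001
[0.4947 0.0443 0.0262] [-0.59 -0.59  0.2 ] to go [0.0053 0.0111 0.0187]
```

```bash
python3 -m jog '0.005 0.01 0.01 0 0 0 0; 0.005 0.01 0.016 0 0 0 0; 0.005 0.01 0.02 0 0 0 0; 0.005 0.01 0.024 0 0 0 0; 0.005 0.01 0.026 0 0 0 0'; python3 nx.py 4 .0225
```

```text
time_s: 6.95
position: [0.4949, 0.0472, 0.0214]
tcp_rot: [-3.139, -0.001, 2.687]
force: [-2.3, 0.1, 9.7]
finger_gap: 0.0002
[0.4949 0.0472 0.0214] [-2.25  0.11  9.66] to go [-0.0002 -0.0026 -0.0057]
```

Plate 4 is solid too (9.7 N at the same height). On to plate 3.

```bash
python3 nx.py 3; python3 -m jog '0 0 -0.04 0 0 0 0; -0.036 -0.1 -0.05 0 0 0 0; -0.072 -0.2 -0.05 0 0 0 0; -0.108 -0.3 -0.04 0 0 0 0; -0.108 -0.3 -0.02 0 0 0 0'; python3 nx.py 3 .021
```

```text
[0.4949 0.0472 0.0214] [-2.25  0.11  9.66] to go [-0.1021 -0.306  -0.0351]
time_s: 7.37
position: [0.4882, -0.0182, 0.0263]
tcp_rot: [-3.139, 0.001, 2.685]
force: [-0.0, -0.2, -0.1]
finger_gap: -0.0002
[ 0.4882 -0.0182  0.0263] [-0.01 -0.23 -0.09] to go [0.0114 0.003  0.0265]
```

```bash
python3 -m jog '0.01 0.003 0.01 0 0 0 0; 0.01 0.003 0.016 0 0 0 0; 0.01 0.003 0.02 0 0 0 0; 0.01 0.003 0.023 0 0 0 0; 0.01 0.003 0.026 0 0 0 0'; python3 nx.py 2 .0225
```

```text
time_s: 7.78
position: [0.4868, -0.0161, 0.0213]
tcp_rot: [-3.139, 0.001, 2.686]
force: [-4.6, 0.2, 15.1]
finger_gap: 0.0001
[ 0.4868 -0.0161  0.0213] [-4.56  0.18 15.1 ] to go [-0.1012 -0.3069 -0.005 ]
```

Plate 3 is solid as well (15 N, a bit firm). I'll press less deep on plate 2.

```bash
python3 -m jog '0 0 -0.04 0 0 0 0; -0.036 -0.1 -0.05 0 0 0 0; -0.07 -0.2 -0.05 0 0 0 0; -0.101 -0.3 -0.04 0 0 0 0; -0.101 -0.3 -0.02 0 0 0 0'; python3 nx.py 2 .021
```

```text
time_s: 8.2
position: [0.4789, -0.0811, 0.0264]
tcp_rot: [-3.138, 0.002, 2.685]
force: [-0.5, -0.7, 0.2]
finger_gap: 0.0002
[ 0.4789 -0.0811  0.0264] [-0.48 -0.73  0.19] to go [0.0062 0.0021 0.0269]
```

```bash
python3 -m jog '0.005 0 0.01 0 0 0 0; 0.005 0 0.016 0 0 0 0; 0.005 0 0.02 0 0 0 0; 0.005 0 0.022 0 0 0 0; 0.005 0 0.024 0 0 0 0'; python3 nx.py 2 .0155
```

```text
time_s: 8.62
position: [0.4782, -0.0801, 0.0216]
tcp_rot: [-3.139, 0.002, 2.686]
force: [0.7, -0.6, 0.1]
finger_gap: 0.0002
[ 0.4782 -0.0801  0.0216] [ 0.69 -0.61  0.13] to go [ 0.0006 -0.0006  0.0305]
```

```bash
python3 -m jog '0 0 0.001 0 0 0 0; 0 0 0.002 0 0 0 0; 0 0 0.003 0 0 0 0; 0 0 0.004 0 0 0 0; 0 0 0.004 0 0 0 0'; python3 nx.py 2 .0155
```

```text
time_s: 9.03
position: [0.4783, -0.0796, 0.0213]
tcp_rot: [-3.139, 0.003, 2.686]
force: [-2.4, 3.0, 8.2]
finger_gap: -0.0001
[ 0.4783 -0.0796  0.0213] [-2.37  2.97  8.18] to go [ 0.     -0.003   0.0292]
```

Plate 2 is solid too (8.2 N with 0.3 mm of travel). That leaves plate 1.

```bash
python3 nx.py 1; python3 -m jog '0 0 -0.04 0 0 0 0; -0.036 -0.1 -0.05 0 0 0 0; -0.07 -0.2 -0.05 0 0 0 0; -0.101 -0.305 -0.04 0 0 0 0; -0.101 -0.305 -0.02 0 0 0 0'; python3 nx.py 1 .021
```

```text
[ 0.4783 -0.0796  0.0213] [-2.37  2.97  8.18] to go [-0.1021 -0.3065 -0.0349]
time_s: 9.45
position: [0.47, -0.146, 0.0264]
tcp_rot: [-3.139, 0.005, 2.684]
force: [0.9, 0.8, -0.0]
finger_gap: 0.0002
[ 0.47   -0.146   0.0264] [ 0.89  0.79 -0.05] to go [0.007  0.01   0.0269]
```

```bash
python3 -m jog '0.007 0.01 0.01 0 0 0 0; 0.007 0.01 0.016 0 0 0 0; 0.007 0.01 0.02 0 0 0 0; 0.007 0.01 0.024 0 0 0 0; 0.007 0.01 0.026 0 0 0 0'; python3 nx.py 1 .0155
```

```text
time_s: 9.87
position: [0.4698, -0.143, 0.0212]
tcp_rot: [-3.139, 0.005, 2.685]
force: [-0.9, 1.4, 1.4]
finger_gap: -0.0001
[ 0.4698 -0.143   0.0212] [-0.87  1.42  1.4 ] to go [-0.0009 -0.0031  0.0287]
```

```bash
python3 -m jog '0 0 0.001 0 0 0 0; 0 0 0.002 0 0 0 0; 0 0 0.003 0 0 0 0; 0 0 0.004 0 0 0 0; 0 0 0.004 0 0 0 0'; python3 nx.py 1 .0155
```

```text
time_s: 10.28
position: [0.4699, -0.1427, 0.0205]
tcp_rot: [-3.139, 0.005, 2.686]
force: [1.1, 1.0, 1.1]
finger_gap: 0.0
[ 0.4699 -0.1427  0.0205] [1.1  1.   1.12] to go [-0.0008 -0.0045  0.0249]
```

Plate 1 gives: it is 0.9 mm below the others' contact height at about 1 N. I'll press on slowly.

```bash
python3 -m jog '0 0 0.004 0 0 0 0; 0 0 0.008 0 0 0 0; 0 0 0.012 0 0 0 0; 0 0 0.015 0 0 0 0; 0 0 0.015 0 0 0 0'; python3 nx.py 1 .0155
```

```text
time_s: 10.7
position: [0.4699, -0.1428, 0.0173]
tcp_rot: [-3.139, 0.005, 2.686]
force: [0.1, 0.7, -0.3]
finger_gap: 0.0007
[ 0.4699 -0.1428  0.0173] [ 0.14  0.74 -0.28] to go [-0.0009 -0.0043  0.009 ]
```

```bash
python3 -m jog '0 0 0.002 0 0 0 0; 0 0 0.004 0 0 0 0; 0 0 0.006 0 0 0 0; 0 0 0.007 0 0 0 0; 0 0 0.008 0 0 0 0'; python3 nx.py 1 .0155
```

```text
time_s: 11.12
position: [0.4699, -0.1428, 0.0157]
tcp_rot: [-3.139, 0.005, 2.686]
force: [-0.9, 0.7, 2.4]
finger_gap: -0.0
[ 0.4699 -0.1428  0.0157] [-0.92  0.74  2.41] to go [-0.0007 -0.0043  0.001 ]
```

Run:
```python
from plant import cams,sensors
from h import *
import cv2
d=cams.snapshot("side"); im=d["pixels"][150:330,240:420,::-1]
cv2.imwrite("pics/s5.png",cv2.resize(im,None,fx=3.3,fy=3.3,interpolation=cv2.INTER_CUBIC))
```

```text
(no output)
```

View pics/s5.png

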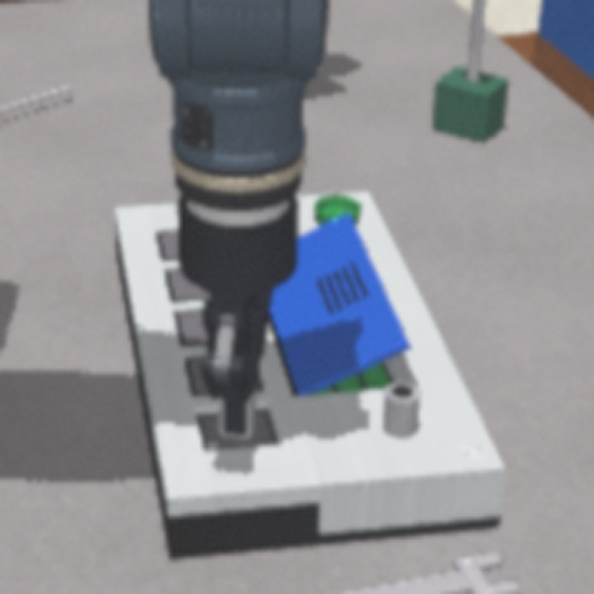

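The door is rising, with its near rising corner at (300,390)/(408,347) in the crop. I'll press gently on to the stop.

```bash
python3 -m jog '0 0 0.001 0 0 0 0; 0 0 0.002 0 0 0 0; 0 0 0.003 0 0 0 0; 0 0 0.004 0 0 0 0; 0 0 0.004 0 0 0 0'; python3 nx.py 1 .0155
```

```text
time_s: 11.58
position: [0.4699, -0.1428, 0.0153]
tcp_rot: [-3.139, 0.005, 2.686]
force: [-2.8, 1.7, 8.5]
finger_gap: -0.0
[ 0.4699 -0.1428  0.0153] [-2.82  1.74  8.52] to go [-0.0006 -0.0042 -0.0009]
```

It meets a hard stop at 8.5 N after 6.0 mm of travel (0.0213 to 0.0153), so it is fully in. I'll lift straight up.

```bash
python3 -m jog '0 0 -0.05 0 0 0 0; 0 0 -0.2 0 0 0 0; 0 0 -0.4 0 0 0 0; 0 0 -0.6 0 0 0 0; 0 0 -0.8 0 0 0 0'; python3 -m jog '0.15 0.1 -0.02 0 0 0 0; 0.3 0.2 -0.02 0 0 0 0; 0.45 -0.1 -0.02 0 0 0 0; 0.5 -0.4 -0.02 0 0 0 0; 0.5 -0.6 -0.02 0 0 0 0'
python3 - <<'E'
from plant import cams,sensors
from h import *
import cv2
for n in("side","top"):
    d=cams.snapshot(n); cv2.imwrite(f"pics/{n}6.png",d["pixels"][:,:,::-1])
np.savez("pics/t6.npz",z=d["z_map"])
E
```

```text
time_s: 12.0
position: [0.4687, -0.1421, 0.1769]
tcp_rot: [-3.139, 0.004, 2.686]
force: [0.6, -0.7, -0.0]
finger_gap: 0.0
time_s: 12.42
position: [0.3478, -0.1699, 0.1808]
tcp_rot: [-3.138, 0.004, 2.692]
force: [1.3, -1.5, 0.7]
finger_gap: 0.0
```

View pics/side6.png

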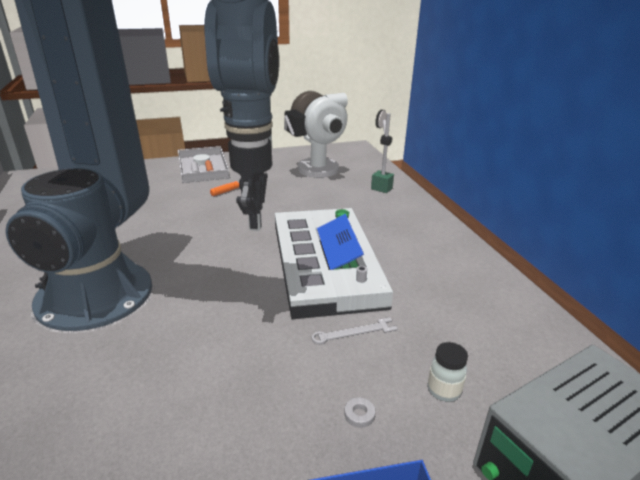

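View pics/top6.png

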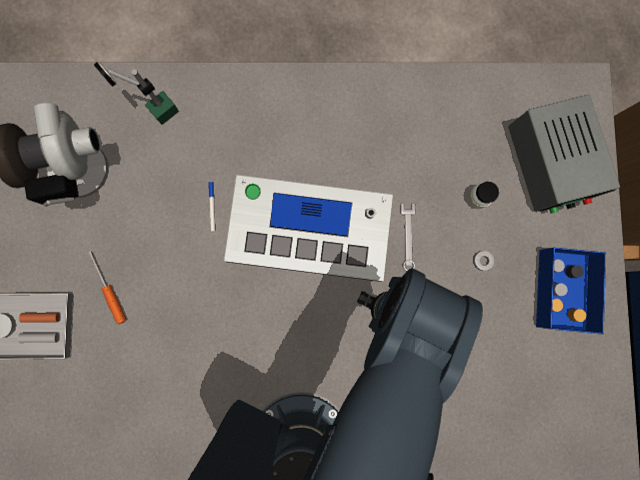

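Both views show the door up, the arm clear, and the loose things at the same pixels as before: cap (253,191), socket (370,213), marker (211,206), wrench (408,236). Next I'll measure the edge height and let the arm settle.

```bash
python3 -m jog '0 0 0 0 0 0 0; 0 0 0 0 0 0 0; 0 0 0 0 0 0 0; 0 0 0 0 0 0 0; 0 0 0 0 0 0 0'
python3 - <<'E'
from plant import cams,sensors
from h import *
from scipy.optimize import brentq
d=cams.snapshot("top"); c=np.load("con.npz")
vv,uu=np.mgrid[185:245,260:362]; z=d["z_map"][185:245,260:362]
q=np.stack([(uu-d["cx"])/d["fx"]*z,(vv-d["cy"])/d["fy"]*z,z],-1).reshape(-1,3)
X=(q-d["t"])@d["R"]; own=(X[:,:2]-c["t"])@c["R"]
px=d["pixels"][185:245,260:362].reshape(-1,3).astype(int); blue=(px[:,2]>px[:,0]+60)&(z.reshape(-1)>0)
a=np.polyfit(own[blue,0],X[blue,2],1); print(np.round(a,3),"angle",np.arctan(a[0]),"xrange",own[blue,0].min(),own[blue,0].max(),"edge z",np.polyval(a,own[blue,0].max()))
s=sensors.sense(); print(s["time_s"],s["qvel"].round(4),s["force"])
E
```

```text
time_s: 12.93
position: [0.3466, -0.1738, 0.1807]
tcp_rot: [-3.137, 0.004, 2.682]
force: [-0.4, -0.4, -0.7]
finger_gap: -0.0004
[0.456 0.056] angle 0.4278843050776655 xrange -0.00837172727704286 0.07842114515638099 edge z 0.09137557099773774
12.9833 [-0.0046 -0.0011 -0.0008  0.0007 -0.0005 -0.0009] [-0.01308649  0.1331553   0.753491  ]
```

The door angle fits at about 0.43 rad and the edge height at about 0.09 m. Both agree with 0.45 rad and 0.088 m within the depth noise, and the hard stop was felt, so I'm handing the job in.

```bash
python3 -c "
from plant import r
r.job_done()"
```

```text
the job is handed in; nothing more can be done
```

The battery door is up and stayed up. Plate 1 (lowest y) is the live one; I felt plates 5, 4, 3 and 2 first and all were solid. I pressed plate 1 in until it stopped, lifted clear, and handed the job in at about 13 s.

- **Catch:** plate 1 gave with 1–2.5 N and met a hard stop at 8.5 N after about 6.0 mm of travel, which matches fully in.
- **Door:** the depth fit gave about 0.43 rad and a rising edge at about 91 mm. The nominal values are 0.45 rad and 88 mm, so this agrees within depth noise but is not exact.
- **Loose things:** the cap, socket, marker and wrench, and everything else in the top view, appeared where they started. The arm was clear and at rest.
- **Press force:** the end-of-press readings on the dummies were about 8–10 N, except plate 3 at 15 N, which was firmer than I intended. I eased off after that.
- **Height disagreement:** the reported tool height was about 28.6 mm lower than the real fingertips (contact with the 50 mm panel read 21.4 mm). I spotted this in the side camera before touching anything and went by force and pictures from then on.

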